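# Shift a garden-tractor gear selector into third

### The job

The gear lever of the green garden-tractor selector stands somewhere in the left-hand leg of its H-shaped gate. Push its knob with closed fingertips to the cross channel, across to the right-hand leg, and then forward, away from the robot, until it is fully home in the third slot (three dots); leave it there. Only push: do not take the knob or stick between the fingers, and do not lift or shift any of the other things lying about.

Things in the scene. Friction and masses are not known exactly. Their poses are not given: they have to be found in the camera images.
- gearbox: Green cast selector housing, fixed to the worktop, foot 170 mm (x) by 140 mm (y), short steel shaft stub out of its far side. Origin: centre of its underside, on the worktop. Its x axis is the lever's forward direction (roughly away from the robot), y is left, z up.
- gate (a point): Centre of the top face of the aluminium gate plate (100 x 96 mm) on the housing, 119 mm up. H-shaped slot: legs along x, 16 mm left and right of centre, joined only by a cross channel along y at x = 0; all 17 mm wide, tongues between the legs round-nosed. Black dots: one = left forward, two = left rear, three = right forward, four = right rear.
- knob (a point): Centre of the black ball knob, 36 mm diameter, red disc on top. Its stick, 10 mm thick, leans about a pivot 35 mm above the worktop; knob centre 150 mm from the pivot (185 mm up when upright, about 8 mm lower at the slot ends). Site z runs up along the stick. Pushing the knob takes 2 to 5 N; it stays where it is left (friction, no spring).
- third (a point): Point on the housing where the knob's centre stands when the lever is home in the third slot (38 mm forward, 30 mm right of the gearbox centre, 177 mm up)
- lever_fore (a joint): Lean of the lever along the gearbox's x, rad: 0 in the cross channel, + forward (away from the robot), - rearward; stops at +0.27 and -0.27 (knob about 40 mm from the middle). The lever can change legs only while this is within about 0.045 of 0; a round nose helps it in when slightly further off.
- lever_across (a joint): Lean of the lever sideways, rad: about -0.2 in the left leg (knob 30 mm left), about +0.2 in the right leg; stops at +-0.23. At the start anywhere along the left leg.
- pliers: Bystander, loose: red-handled combination pliers, 176 mm long, 15 mm high, lying flat behind the gearbox. Origin: its underside. Not to be moved.
- yellow_jar: Bystander, loose: glass screw jar with yellow lid, 66 mm across, 88 mm high, standing close behind the gearbox on its right. Origin: its underside. Not to be moved.
- tape_measure: Bystander, loose: yellow tape measure, 70x90 mm, 35 mm high, right of the gearbox. Origin: its underside. Not to be moved.
- spanner: Bystander, loose: steel spanner 183 mm long, 8 mm high, lying flat left of the gearbox. Origin: its underside. Not to be moved.
- red_jar: Bystander, loose: glass screw jar with red lid, 70 mm across, 104 mm high, at the back left beside the white spray bottle. Origin: its underside. Not to be moved.

How it is judged:
On the way:
1. the lever has been brought across to the right-hand leg, still short of the end of the third slot (value of joint lever_across above 0.12 rad and value of joint lever_fore below 0.2 rad), for 0.05 s.
At the end, for the whole second after the job is handed in: The lever rests in the right-hand leg (lever_across above 0.12 rad), fully forward in the third slot (lever_fore above 0.22 rad; the stop is at 0.27) (value of joint lever_fore above 0.22 rad and value of joint lever_across above 0.12 rad and velocity of joint lever_fore between -0.05 and 0.05 rad/s); the robot touches nothing.
It fails at once if the knob or stick is taken between the fingers (x of the grasp point in the frame of knob between -0.014 and 0.014 m and y of the grasp point in the frame of knob between -0.014 and 0.014 m and z of the grasp point in the frame of knob between -0.08 and 0.03 m).
It fails at once if a bystander is lifted or shifted by more than 20 mm (distance of any of pliers, yellow_jar, tape_measure, spanner, red_jar from where it was at the start of the episode above 0.02 m).
It also fails if it takes over 72 s, if anything falls off the work surface, if the arm or the gripper's body presses on something with over 40 N, if the wrist force passes 120 N, or if a joint passes its speed limit or range.

### The arm

A 7-joint arm with a two-finger parallel gripper is mounted at the origin on a cart in front of the work surface, level with it; the furniture and walls round the work are solid. World frame = base frame: x ahead of the robot, y to its left, z up, the work surface at z = 0. Lengths are in m, angles in rad, forces in N, time in s.
With the tool pointing down it reaches from about 0.425 to 0.925 m from the base axis. Payload 6.8 kg.
Tool frame: the origin (TCP) lies at the very end of the fingers, on their centre line; the grasp point (between the pads) lies 19 mm behind it; z points along the fingers, y is the line along which they close (so a half turn about z gives the same grasp; the last joint's range is limited). The gripper opens to 85 mm and grips with 20 to 120 N. Pads are 22 mm wide; open, the fingers measure 114 mm over their backs; the gripper's body (76 mm by 85 mm) begins 54 mm behind the grasp point. The pads swing forward as they close: fully open they stand 13 mm farther back than shut.
Start: joints at [-1.456, 0.477, 0.022, 1.555, -0.011, 1.109, -0.083], TCP at [0.149, 0.658, 0.231] pointing down, gripper open.
Joint ranges: [-2.96, 2.96], [-0.34, 2.1], [-1.41, 1.46], [0.24, 2.44], [-1.37, 4.51], [0.17, 1.92], [-2.96, 2.96]. Speed limits (rad/s): [2.39, 2.39, 3.14, 3.14, 3.14, 3.14, 3.14].

### API

Orientations are given as [roll, pitch, yaw] about the fixed x, y, z axes, in that order (R = Rz(yaw) Ry(pitch) Rx(roll)).
In Python, from station import robot, imaging, finder gives the robot as it stands.
- The arm moves only by the tool play_rows, never from a script. Its argument "series" is a list of rows, each a list of 3 entries, a list of its own where there are three numbers: the shift along the tool's x, y, z in cm, then the turn, a rotation vector about the tool's x, y, z in degrees, then the finger opening in cm, from 0 to 8.54. In form: [[[x, y, z], [wx, wy, wz], grip], ...]. A call has 1 to 20 rows; each row is the pose to reach, as a shift and turn from the pose commanded when the call began, along the tool's axes at that moment; what a row does not reach only later rows make up. A row lasts 1/8 s, in which the tool goes at most 62.5 mm and 10.7 degrees, less where a joint would pass 70% of its speed; a pose out of reach is approached as far as the arm can. A call with a gripper value outside its range is refused whole. The fingers move at their own pace and stop on an object; the grip force is fixed at half the most. Time passes only in rows, so rows that repeat a pose let the fingers close. It gives the time, the measured TCP pose, the force, the opening and the grip force at its end, in the units of the state.
- robot.get_obs(): the state, without advancing time (a new reading comes with each control period).
- imaging.capture(name): name is "scene" or "side" or "wrist"; returns the picture (480x640x3 uint8, blue, green, red); there is no depth.
- imaging.calibration(name): a dict with "fx", "fy", "cx", "cy" (pixels), "rvec" (rotation vector, rad) and "tvec" (3), from world to camera coordinates, as OpenCV has them. Camera axes: x right, y down, z forward; pixel columns grow to the right and rows downward; lengths in m; the calibration is good to about 2 mm. A picture is of the moment at which its call begins: read the wrist's pose just before it. calibration takes no time and is no camera call; for the wrist camera it gives the pose at the moment of the call.
- robot.hand_in(): hands the job in; it is judged then, once.
Trained networks look in the newest picture that a camera, given by its name, has taken for a name from the list of things; names that differ only in an ending like _2 or _b are one class to them, and where a whole thing is asked for, a point or a joint stands for the part that bears it (a point fixed in the world has none). Each returns a list of dicts, best first, with "confidence" (0 to 1); they miss things now and then, are a little off and sometimes report something else, mostly with a low value. They report only what shows in the picture. A call takes as long as a camera call.
- finder.boxes_of(camera, name): "point" ([x, y, z] in m, in world coordinates, good to about 4 mm: the middle of the surface that is visible of it).
- finder.place_of(camera, name): "point" ([x, y, z] in m, in world coordinates, good to about 4 mm: a listed point, or the origin of a listed thing).
The state is a dict: "time": time; "q": joint angles; "dq": joint speeds; "joint_torque": joint torques, N m; "position": TCP position; "eef_rot": TCP orientation; "contact_force": force on the tool from outside, world axes, zero at the start; "ft_torque": the same for the moment, N m; "finger_gap": opening from 0.0 (shut) to 1.0 (fully open); "grip_force": force on a finger pad.
Only numpy, scipy, OpenCV 4.12 (cv2) and the standard library are available. Lean on these libraries where they do the work, as an engineer would, in place of code of your own. Each camera call takes 0.05 s, during which the arm holds its last target. There are 200 camera calls.

## Working session

There is one attempt and no reset: what is moved stays moved. The work goes in short steps, Python scripts to look and compute and a tool call to move; the robot and the scene stay as the last step left them, time stands still between calls to the robot, and variables do not carry over. Pictures are saved under pics/ and viewed, at most 10 in all, crops included, and the job is handed in when it is done.

Besides the shell and the picture viewer there is one more tool, called after "Emit:" as a command line: name --argument value ..., lists and objects as JSON in quotes. play_rows: Moves the arm, as the interface text tells. Its arguments: {"type":"object","properties":{"series":{"type":"array"}},"required":["series"]}

```bash
mkdir -p pics; cat > h.py <<'E'
from station import robot, imaging, finder
import numpy as np, cv2
from scipy.spatial.transform import Rotation as R
def look(cam, names):
    im=imaging.capture(cam)
    for n in names:
        for d in finder.place_of(cam,n)[:2]: print(cam,n,np.round(d['point'],3),round(d['confidence'],2))
    return im
E
python3 - <<'E'
from h import *
o=robot.get_obs(); print(o['time'],o['position'],o['eef_rot'],o['finger_gap'])
for c in ('scene','side'):
    im=look(c,['gearbox','gate','knob','third','yellow_jar','red_jar','tape_measure'])
    cv2.imwrite(f'pics/{c}0.png',im)
E
```

```text
0.0 [0.14903843 0.65774836 0.23033136] [-3.13977642e+00  1.62086905e-04  2.91886543e+00] 0.9993095832206349
scene gearbox [ 0.487 -0.295  0.001] 0.66
scene gearbox [ 0.728 -0.023 -0.001] 0.54
scene gate [ 0.485 -0.295  0.121] 0.64
scene knob [ 0.442 -0.279  0.178] 0.87
scene knob [ 0.629 -0.235  0.002] 0.37
scene third [ 0.484 -0.295  0.121] 0.66
scene third [ 0.723 -0.024 -0.002] 0.21
scene yellow_jar [ 0.652 -0.383  0.005] 0.76
scene red_jar [ 0.726 -0.023 -0.   ] 0.59
scene tape_measure [ 0.5   -0.432  0.002] 0.94
side gearbox [ 0.485 -0.295  0.001] 0.98
side gearbox [ 0.501 -0.432  0.002] 0.35
side gate [ 0.484 -0.301  0.121] 0.63
side knob [ 0.436 -0.279  0.175] 0.52
side third [ 0.53  -0.313  0.179] 0.57
side yellow_jar [ 0.648 -0.381  0.   ] 0.81
side red_jar [ 0.728 -0.024 -0.002] 0.54
side tape_measure [ 0.505 -0.434  0.002] 0.58
```

View pics/scene0.png

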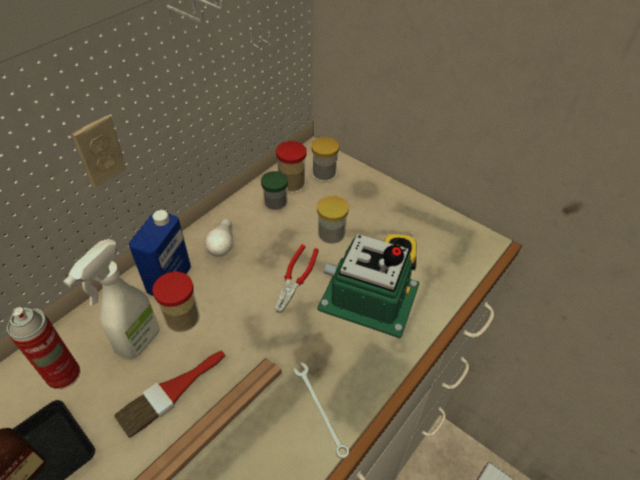

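View pics/side0.png

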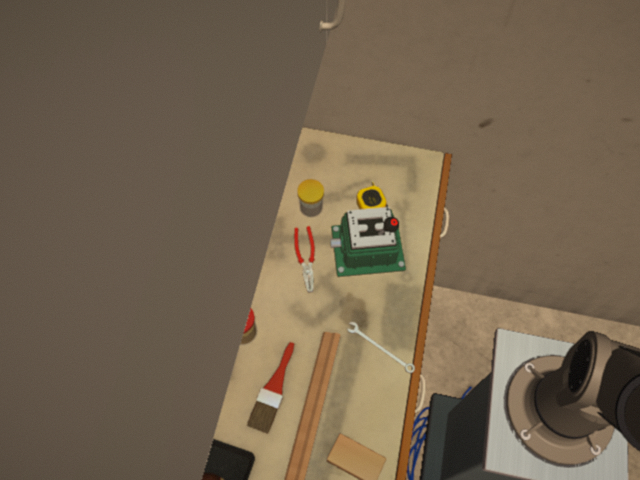

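Scene view: the knob is at about (396,252), at the rear end of the left leg. The gate plate is at about (375,262), with the yellow jar at (333,215) and the tape at (402,245). The network points imply a gearbox yaw of about 17°. I'll check that with a projected overlay and compute the approach rows.

```bash
cat >> h.py <<'E'
def rows(wps, yaw=None, o=None):
    """world waypoints (x,y,z) -> shifts in tool axes (cm) and turn (deg), from the present pose"""
    o=o or robot.get_obs(); M=R.from_euler('xyz',o['eef_rot'])
    for w in wps:
        s=M.inv().apply(np.array(w)-o['position'])*100
        t=(M.inv()*R.from_euler('xyz',[np.pi,0,yaw])).as_rotvec(degrees=True) if yaw is not None else 0
        print(np.round(w,3),'->',np.round(s,1),np.round(t,1))
def loc(G,yaw,p): return np.array([G[0],G[1],0])+R.from_euler('z',yaw).apply(p)
E
python3 - <<'E'
from h import *
out=[]
for c,cen in (('scene',(375,275)),('side',(370,240))):
    im=cv2.imread(f'pics/{c}0.png'); k=imaging.calibration(c)
    K=np.array([[k['fx'],0,k['cx']],[0,k['fy'],k['cy']],[0,0,1.]])
    x0,y0=cen[0]-50,cen[1]-60; s=4
    cr=cv2.resize(im[y0:y0+120,x0:x0+100],None,fx=s,fy=s,interpolation=cv2.INTER_CUBIC)
    for yaw,col in ((12,(255,0,0)),(17,(0,0,255))):
        for dx,dy,z in ((50,48,.119),(85,70,0)):
            P=np.array([loc((.486,-.296),np.radians(yaw),(a*dx/1e3,b*dy/1e3,z)) for a,b in((1,1),(1,-1),(-1,-1),(-1,1))])
            u=cv2.projectPoints(P,np.array(k['rvec'],float),np.array(k['tvec'],float),K,None)[0].reshape(-1,2)
            cv2.polylines(cr,[np.int32((u-[x0,y0]+.5)*s)],True,col,1)
    out.append(cr)
cv2.imwrite('pics/ov.png',np.hstack(out))
y=np.radians(17)
rows([(.45,.30,.30),(.50,0,.30),loc((.486,-.296),y,(-.085,.03,.29)),loc((.486,-.296),y,(-.085,.03,.168))],y)
E
```

```text
[0.45 0.3  0.3 ] -> [-37.3 -28.3  -6.9] [ -0.   -0.  150.2]
[0.5 0.  0.3] -> [-48.8 -56.5  -6.9] [ -0.   -0.  150.2]
[ 0.396 -0.292  0.29 ] -> [-45.1 -87.2  -5.9] [ -0.   -0.  150.2]
[ 0.396 -0.292  0.168] -> [-45.1 -87.2   6.3] [ -0.   -0.  150.2]
```

View pics/ov.png

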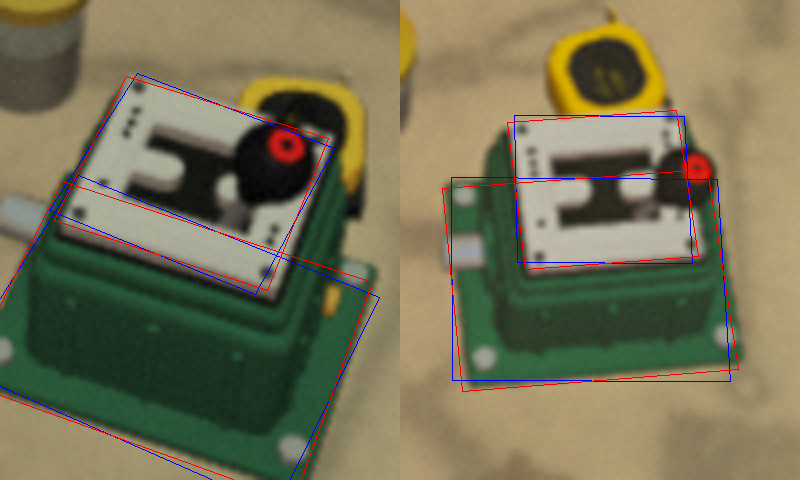

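The 17° overlay matches the plate and foot edges. In the left half, the three-dot slot is top-left at (130,120), and the knob is at the rear of the left leg at (272,160). Approaching now with the gripper closed.

Emit:
play_rows --series '[[[-4.5, -3.5, -2], [0, 0, 8], 0], [[-9, -7, -4], [0, 0, 16], 0], [[-14, -10.5, -6], [0, 0, 24], 0], [[-18.5, -14, -7], [0, 0, 32], 0], [[-23, -17.5, -7], [0, 0, 40], 0], [[-28, -21, -7], [0, 0, 48], 0], [[-32.5, -24.5, -7], [0, 0, 56], 0], [[-37.3, -28.3, -7], [0, 0, 64], 0], [[-39.5, -33.5, -7], [0, 0, 72], 0], [[-41.5, -38.5, -7], [0, 0, 80], 0], [[-43.5, -43.5, -7], [0, 0, 88], 0], [[-45.5, -48.5, -7], [0, 0, 96], 0], [[-47.5, -53.5, -7], [0, 0, 104], 0], [[-48.5, -58.5, -7], [0, 0, 112], 0], [[-48.5, -63.5, -7], [0, 0, 120], 0], [[-48, -68.5, -7], [0, 0, 128], 0], [[-47, -73.5, -7], [0, 0, 136], 0], [[-46, -79, -7], [0, 0, 144], 0], [[-45.1, -83.5, -6.5], [0, 0, 150], 0], [[-45.1, -87, -6], [0, 0, 150], 0]]'

```text
time: 3.3
position: [0.3955, -0.2916, 0.2916]
eef_rot: [-3.141, -0.002, 0.298]
contact_force: [1.1, 0.3, 0.4]
finger_gap: -0.001
grip_force: 0.0
```

Emit:
play_rows --series '[[[0, 0, 4], [0, 0, 0], 0], [[0, 0, 8], [0, 0, 0], 0], [[0, 0, 12.3], [0, 0, 0], 0], [[0, 0, 12.3], [0, 0, 0], 0], [[0.5, 0, 12.3], [0, 0, 0], 0], [[1, 0, 12.3], [0, 0, 0], 0], [[1.5, 0, 12.3], [0, 0, 0], 0], [[2, 0, 12.3], [0, 0, 0], 0], [[2.5, 0, 12.3], [0, 0, 0], 0], [[3, 0, 12.3], [0, 0, 0], 0], [[3.5, 0, 12.3], [0, 0, 0], 0], [[4, 0, 12.3], [0, 0, 0], 0], [[4.5, 0, 12.3], [0, 0, 0], 0], [[5, 0, 12.3], [0, 0, 0], 0], [[5, 0, 12.3], [0, 0, 0], 0]]'

```text
time: 5.18
position: [0.4454, -0.2746, 0.1682]
eef_rot: [3.141, -0.001, 0.302]
contact_force: [0.5, -0.7, 0.7]
finger_gap: -0.0
grip_force: 0.0
```

```bash
cat >> h.py <<'E'
def knob(tag=None,G=(.486,-.296),yaw=np.radians(17)):
    for c in ('scene','side'):
        im=imaging.capture(c)
        for d in finder.place_of(c,'knob')[:1]: print(c,'knob local mm',np.round(1e3*R.from_euler('z',-yaw).apply(np.array(d['point'])-[*G,0])),d['confidence'])
        k=imaging.calibration(c)
        if tag and c=='scene': cv2.imwrite(f'pics/{tag}.png',cv2.resize(im[195:335,300:450],None,fx=4,fy=4,interpolation=cv2.INTER_CUBIC))
    o=robot.get_obs(); print('tool local mm',np.round(1e3*R.from_euler('z',-yaw).apply(o['position']-[*G,0])),'F',np.round(o['contact_force'],1),o['time'])
E
python3 -c "
from h import *
knob('k1')"
```

```text
scene knob local mm [ -3.  27. 182.] 0.89
side knob local mm [ 38. -30. 177.] 0.68
tool local mm [-33.  33. 168.] F [-0.5 -0.2  0. ] 5.375
```

View pics/k1.png

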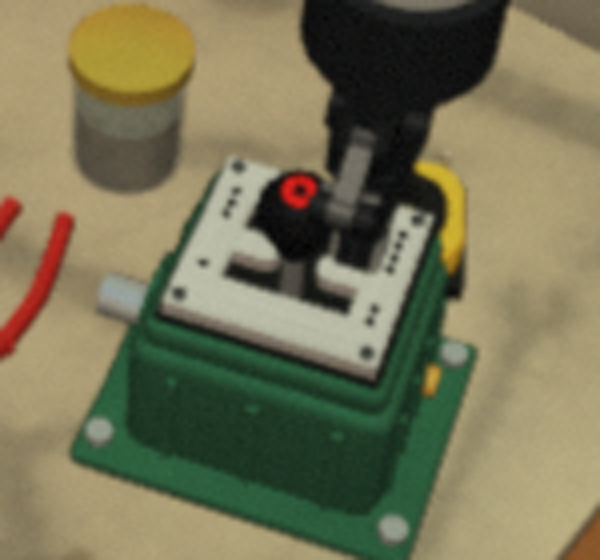

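The knob at (300,190) has its stick at (295,275), between the tongue tips, so it is at the cross channel at about -3 mm (the side reading was a false match). I'll push 3 mm more, go round to its left side and push across.

Emit:
play_rows --series '[[[0.3, 0, 0], [0, 0, 0], 0], [[0.3, 0, 0], [0, 0, 0], 0], [[-1.5, 0, 0], [0, 0, 0], 0], [[-1.5, -2, 0], [0, 0, 0], 0], [[-1.5, -4, 0], [0, 0, 0], 0], [[1, -4, 0], [0, 0, 0], 0], [[3.3, -4, 0], [0, 0, 0], 0], [[3.3, -3.4, 0], [0, 0, 0], 0], [[3.3, -2.8, 0], [0, 0, 0], 0], [[3.3, -2.2, 0], [0, 0, 0], 0], [[3.3, -1.6, 0], [0, 0, 0], 0], [[3.3, -1, 0], [0, 0, 0], 0], [[3.3, -0.4, 0], [0, 0, 0], 0], [[3.3, 0.2, 0], [0, 0, 0], 0], [[3.3, 0.8, 0], [0, 0, 0], 0], [[3.3, 1.4, 0], [0, 0, 0], 0], [[3.3, 2, 0], [0, 0, 0], 0], [[3.3, 2.5, 0], [0, 0, 0], 0], [[3.3, 3, 0], [0, 0, 0], 0], [[3.3, 3, 0], [0, 0, 0], 0]]'

```text
time: 7.88
position: [0.4849, -0.2942, 0.1681]
eef_rot: [3.141, 0.0, 0.3]
contact_force: [-0.2, 0.7, 0.2]
finger_gap: 0.002
grip_force: 0.7
```

```bash
python3 -c "
from h import *
knob('k2')"
```

```text
side knob local mm [ -2. -29. 181.] 0.62
tool local mm [ -1.   2. 168.] F [-0.7  1.7 -0.7] 8.075
```

View pics/k2.png

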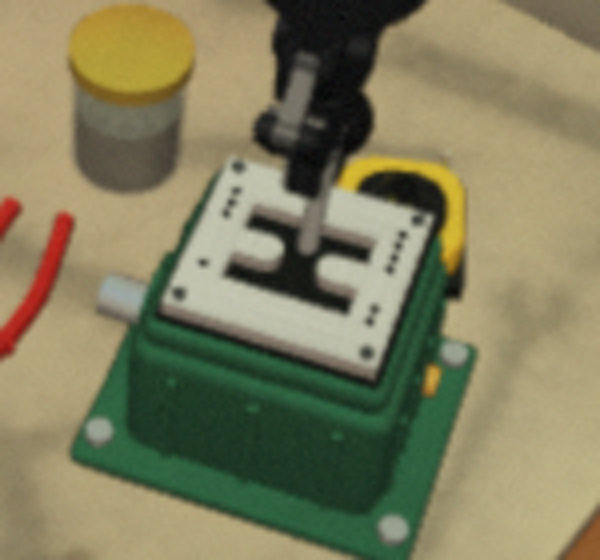

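The stick at (312,240) is now in the right leg, with the knob at about (-2,-29) mm. Next I'll go round behind it and push forward.

Emit:
play_rows --series '[[[0, -1, 0], [0, 0, 0], 0], [[-2.5, -1, 0], [0, 0, 0], 0], [[-5.5, -1, 0], [0, 0, 0], 0], [[-5.5, 1, 0], [0, 0, 0], 0], [[-5.5, 3.2, 0], [0, 0, 0], 0], [[-5.5, 3.2, 0], [0, 0, 0], 0], [[-4.5, 3.2, 0], [0, 0, 0], 0], [[-3.8, 3.2, 0], [0, 0, 0], 0], [[-3.3, 3.2, 0], [0, 0, 0], 0], [[-2.8, 3.2, 0], [0, 0, 0], 0], [[-2.3, 3.2, 0], [0, 0, 0], 0], [[-1.8, 3.2, 0], [0, 0, 0], 0], [[-1.3, 3.2, 0], [0, 0, 0], 0], [[-0.8, 3.2, 0], [0, 0, 0], 0], [[-0.3, 3.2, 0], [0, 0, 0], 0], [[0.1, 3.2, 0], [0, 0, 0], 0], [[0.5, 3.2, 0], [0, 0, 0], 0], [[0.8, 3.2, 0], [0, 0, 0], 0], [[1, 3.2, 0], [0, 0, 0], 0], [[1, 3.2, 0], [0, 0, 0], 0]]'

```text
time: 10.58
position: [0.5041, -0.3215, 0.1683]
eef_rot: [3.141, -0.0, 0.301]
contact_force: [-1.0, -0.1, -0.8]
finger_gap: -0.0
grip_force: 0.9
```

```bash
python3 -c "
from h import *
knob('k3')"
```

```text
scene knob local mm [ 40. -28. 175.] 0.66
side knob local mm [ 35. -29. 172.] 0.5
tool local mm [ 10. -30. 168.] F [-0.9 -0.9 -1.5] 10.775
```

View pics/k3.png

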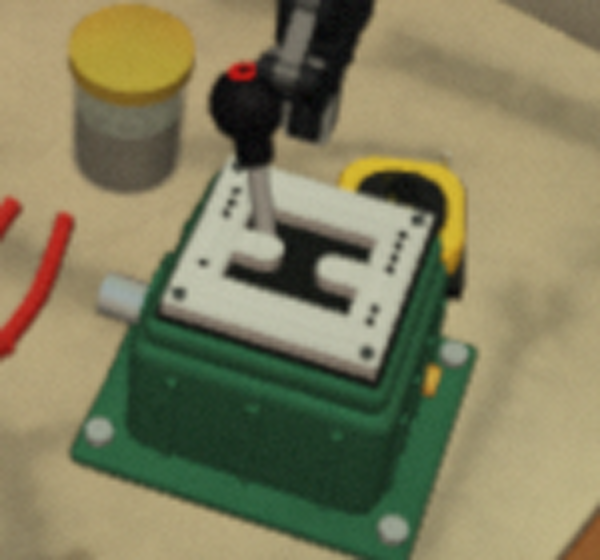

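The knob at (245,100) is forward in the third slot. I'll push 3 mm more to seat it against the stop, then retreat back and up.

Emit:
play_rows --series '[[[0.2, 0, 0], [0, 0, 0], 0], [[0.3, 0, 0], [0, 0, 0], 0], [[0.3, 0, 0], [0, 0, 0], 0], [[-0.5, 0, 0], [0, 0, 0], 0], [[-3, 0, 0], [0, 0, 0], 0], [[-6, 0, 0], [0, 0, 0], 0], [[-7, 0, -5], [0, 0, 0], 0], [[-7, 0, -10], [0, 0, 0], 0], [[-7, 0, -10], [0, 0, 0], 0], [[-7, 0, -10], [0, 0, 0], 0]]'

```text
time: 12.02
position: [0.4376, -0.3418, 0.2682]
eef_rot: [-3.142, -0.001, 0.302]
contact_force: [0.2, -0.2, 0.3]
finger_gap: -0.001
grip_force: 0.0
```

```bash
python3 -c "
from h import *
knob('k4')"
```

```text
scene knob local mm [ 40. -29. 174.] 0.85
side knob local mm [ 38. -27. 178.] 0.8
tool local mm [-60. -29. 267.] F [-0.3  0.6 -0.5] 12.225
```

View pics/k4.png

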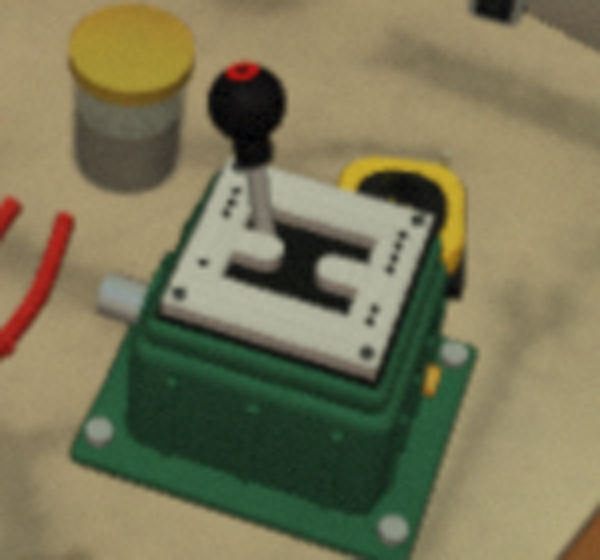

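The knob at (247,100) stays home in the third slot, the gripper is clear and the bystanders haven't moved.

```bash
python3 -c "
from h import *
print(robot.hand_in())"
```

```text
the job is handed in; nothing more can be done
None
```

The lever is home in the third slot: the cameras put the knob about 39 mm forward and 28 mm right of the gearbox centre. The gripper is clear and the job was handed in at about 12 s; the hand-in gave no verdict.

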